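Gauge two rolling-pin sleeves and sort out the misfit

TASK

Test the two white rolling-pin sleeves lying in the channels of the pin gauge: first slide both inwards along their channels as far as they will go, so that the one that fits goes fully home over its pin against the middle block and the other stops against the end of its pin. Then leave the fitting one home on its pin and put the one that does not fit into the empty steel bowl, without disturbing the jigger, the wooden mould and the mug.

Things in the scene. Friction and masses are not known exactly. Their poses are not given: they have to be found in the camera images.
- gauge: Aluminium pin gauge fixed to the table, 74 x 228 mm, 63 mm high. Origin: centre of its underside; y along its two V channels (ends at y = +-114 mm, open; rims below 31 mm, 42 mm apart, so sleeves stand out). Middle block: 16 mm along y, 36 mm wide. From each of its faces a fixed level steel pin, 16 mm diameter, 32 mm long, chamfered end at y = +-40 mm, points outward along the channel.
- gauge_mid (a point): Centre of the middle block on the common axis of both pins, 41 mm above the table; axes as the gauge. A sleeve fully home has its centre 26 mm from here and covers its pin by 4 mm; one stopped at the pin's end has its centre 58 mm from here.
- sleeve_a: One of two white plastic sleeves (tubes), outside diameter 42 mm, 36 mm long, about 60 g, alike outside; one has a 19 mm bore and passes over the pin, the other an 11 mm bore and does not. Origin: mid-length on its axis; y is the tube axis. Starts lying in either channel, centre 72 to 94 mm from the gauge's middle, axis at pin height; slides with under 2 N.
- sleeve_b: The other of the two sleeves, same outside, in the other channel; origin and axes as sleeve_a.
- bowl: Empty round steel bowl standing loose on the table beyond the gauge, about 160 mm across its rim, 56 mm high. Origin: centre of its underside, z up.
- jigger: Double-ended steel jigger standing upright, 44 mm across, 108 mm high; bystander, leave alone. Origin: centre of its underside.
- press_mould: Carved wooden press mould lying flat, 58 x 160 x 27 mm; bystander, leave alone. Origin: centre of its underside, y along its length.
- mug: Mug standing upright on a thin mat, 92 x 127 x 95 mm with its handle; bystander, leave alone. Origin: centre of its underside.
Not all that is in view belongs to the job. What is shaped like the sleeve_b but black is not meant.

How it is judged:
On the way:
1. both sleeves have been slid in as far as they go: the fitting one home on its pin (centre within 29.5 mm of the middle), the other up against the end of its pin (centre within 62.5 mm of the middle) (distance between sleeve_a and gauge_mid below 0.0295 m and angle between the y axis of each of sleeve_a, sleeve_b and the y axis of gauge, either way round below 0.12 rad and distance between sleeve_b and gauge_mid below 0.0625 m), for 0.2 s.
At the end, for the whole second after the job is handed in: The fitting sleeve is home on its pin (centre within 29.5 mm of the gauge's middle, in line with the pin), the misfit lies at rest in the bowl (within 60 mm of its middle, below its rim), the bowl stands upright on the table (distance between sleeve_a and gauge_mid below 0.0295 m and angle between the y axis of sleeve_a and the y axis of gauge, either way round below 0.12 rad and horizontal distance between sleeve_b and bowl below 0.06 m and z of sleeve_b in the frame of bowl below 0.055 m and angle between bowl's own z axis and vertical below 0.15 rad and height (world z) of bowl below 0.01 m and linear speed of sleeve_a below 0.02 m/s and linear speed of sleeve_b below 0.03 m/s); the robot touches nothing.
It fails at once if a bystander (jigger, wooden mould, mug) moved by more than 25 mm or tipped (distance of any of jigger, press_mould, mug from where it was at the start of the episode above 0.025 m or angle between any of jigger, mug's own z axis and vertical above 0.4 rad).
It also fails if it takes over 58 s, if anything falls off the work surface, if the arm or the gripper's body presses on something with over 40 N, if the wrist force passes 120 N, or if a joint passes its speed limit or range.

ROBOT

A 6-joint arm with a two-finger parallel gripper is mounted at the origin on a cart in front of the work surface, level with it; the furniture and walls round the work are solid. World frame = base frame: x ahead of the robot, y to its left, z up, the work surface at z = 0. Lengths are in m, angles in rad, forces in N, time in s.
With the tool pointing down it reaches from about 0.35 to 0.975 m from the base axis. Payload 4.9 kg.
Tool frame: the origin (TCP) lies at the very end of the fingers, on their centre line; the grasp point (between the pads) lies 19 mm behind it; z points along the fingers, y is the line along which they close (so a half turn about z gives the same grasp; the last joint's range is limited). The gripper opens to 85 mm and grips with 20 to 120 N. Pads are 22 mm wide; open, the fingers measure 114 mm over their backs; the gripper's body (76 mm by 85 mm) begins 54 mm behind the grasp point. The pads swing forward as they close: fully open they stand 13 mm farther back than shut.
Start: joints at [1.209, 0.053, 1.613, -0, 1.476, -0.119], TCP at [0.15, 0.607, 0.231] pointing down, gripper open.
Joint ranges: [-3.01, 3.01], [-1.01, 2.22], [0.06, 2.58], [-1.02, 4.17], [0.09, 2.62], [-3.14, 3.14]. Speed limits (rad/s): [2.57, 2.57, 3.14, 3.14, 3.14, 3.14].

INTERFACE

Orientations are given as a rotation vector (axis times angle).
In Python, from station import ctrl, imaging gives the robot as it stands.
- The arm moves only by the tool play_rows, never from a script. Its argument "series" is a list of rows, each a list of 3 entries, a list of its own where there are three numbers: the opening, from 0 (shut) to 1 (fully open), then the shift along the tool's x, y, z each as a share of 0.05 m, from -1 to 1, then the turn, a rotation vector about the tool's x, y, z each as a share of 8 degrees, from -1 to 1. In form: [[grip, [dx, dy, dz], [ax, ay, az]], ...]. A call has 1 to 8 rows; each row shifts and turns the commanded pose from where the row before left it, along the tool's axes as they then stand; what a row does not reach is not made up. A row lasts 1/8 s, in which the tool goes at most 62.5 mm and 10.7 degrees, less where a joint would pass 70% of its speed; a pose out of reach is approached as far as the arm can. A call with a number of a shift or a turn outside -1 to 1 is refused whole. A call with a gripper value outside its range is refused whole. The fingers move at their own pace and stop on an object; "force" is the grip in N (left out, the last holds). Time passes only in rows, so rows that do not move let the fingers close. It gives the time, the measured TCP pose, the force, the opening and the grip force at its end, in the units of the state.
- ctrl.get_obs(): the state, without advancing time (a new reading comes with each control period).
- imaging.get_image(name): name is "scene" or "top" or "wrist"; returns a dict with "color" (480x640x3 uint8, blue, green, red), "fx", "fy", "cx", "cy" (pixels), "extrinsics" (4x4, takes a point from world to camera coordinates); the wrist camera has in their place "hand_eye" (4x4, takes a point from camera to tool coordinates, whose origin is the TCP and whose axes are the flange's). Camera axes: x right, y down, z forward; pixel columns grow to the right and rows downward; lengths in m; the calibration is good to about 2 mm. A picture is of the moment at which its call begins: read the wrist's pose just before it. There is no depth.
- ctrl.finish_job(): hands the job in; it is judged then, once.
The state is a dict: "t": time; "q": joint angles; "dq": joint speeds; "effort": joint torques, N m; "tool_pos": TCP position; "tool_rot": TCP orientation; "contact_force": force on the tool from outside, world axes, zero at the start; "wrist_torque": the same for the moment, N m; "opening": finger opening in m; "grip_force": force on a finger pad.
Only numpy, scipy, OpenCV 4.12 (cv2) and the standard library are available. Lean on these libraries where they do the work, as an engineer would, in place of code of your own. Each camera call takes 0.05 s, during which the arm holds its last target. There are 200 camera calls.

## Working session

There is one attempt and no reset: what is moved stays moved. The work goes in short steps, Python scripts to look and compute and a tool call to move; the robot and the scene stay as the last step left them, time stands still between calls to the robot, and variables do not carry over. Pictures are saved under pics/ and viewed, at most 10 in all, crops included, and the job is handed in when it is done.

Besides the shell and the picture viewer there is one more tool, called after "Call:" as name(argument=value, ...) on one line, values as JSON. play_rows: Moves the arm, as the interface text tells. Shift numbers are shares of 0.05 m and turn numbers shares of 8 degrees, none past 1 either way. Its arguments: {"type":"object","properties":{"series":{"type":"array"},"force":{"type":"number"}},"required":["series"]}

```bash
mkdir -p pics
cat > h.py <<'E'
import numpy as np, cv2, pickle
from scipy.spatial.transform import Rotation as R
from station import ctrl, imaging
def shot(n,fn):
    o=ctrl.get_obs(); d=imaging.get_image(n); cv2.imwrite('pics/%s.png'%fn,d['color'])
    if n=='wrist':
        T=np.eye(4);T[:3,:3]=R.from_rotvec(o['tool_rot']).as_matrix();T[:3,3]=o['tool_pos']
        d['extrinsics']=np.linalg.inv(T@d['hand_eye'])
    pickle.dump(d,open('pics/%s.pkl'%fn,'wb')); return d
def load(fn): return pickle.load(open('pics/%s.pkl'%fn,'rb'))
def px2w(d,u,v,z):
    E=np.linalg.inv(d['extrinsics']); r=E[:3,:3]@[(u-d['cx'])/d['fx'],(v-d['cy'])/d['fy'],1]; c=E[:3,3]
    return c+r*(z-c[2])/r[2]
def w2px(d,p):
    c=d['extrinsics']@np.append(p,1); return np.array([d['fx']*c[0]/c[2]+d['cx'],d['fy']*c[1]/c[2]+d['cy']])
E
python3 - <<'E'
from h import *
for n in('top','scene'):
    d=shot(n,n+'0'); print(n,d['fx'],np.linalg.inv(d['extrinsics']).round(3).tolist())
o=ctrl.get_obs(); print(o)
E
```

```text
top 440.43706385069186 [[0.014, -0.987, 0.158, 0.405], [-1.0, -0.018, -0.025, -0.04], [0.027, -0.158, -0.987, 1.088], [0.0, 0.0, 0.0, 1.0]]
scene 560.0352972021889 [[0.827, -0.278, 0.488, -0.112], [-0.562, -0.383, 0.733, -1.06], [-0.017, -0.881, -0.473, 0.7], [0.0, 0.0, 0.0, 1.0]]
{'t': 0.1, 'q': array([ 1.20902008e+00,  5.33173984e-02,  1.61416553e+00,  1.06416122e-05,
        1.47598562e+00, -1.19000624e-01]), 'dq': array([ 0.00087188, -0.00106519, -0.00540807,  0.0006887 , -0.00076459,
        0.0006206 ]), 'effort': array([-3.44365499e-04, -3.94903672e+01, -3.71363246e+01, -9.74959198e-05,
        3.89274748e-03, -2.84327075e-05]), 'tool_pos': array([0.15004497, 0.60614188, 0.2301642 ]), 'tool_rot': array([-3.80361309e-01, -3.11802035e+00,  2.85754656e-03]), 'contact_force': array([-0.92492674, -0.51775286,  0.38553866]), 'wrist_torque': array([-0.00867214,  0.03134487, -0.03104375]), 'grip_force': 0.0, 'opening': 0.08526430976458403}
```

View pics/top0.png

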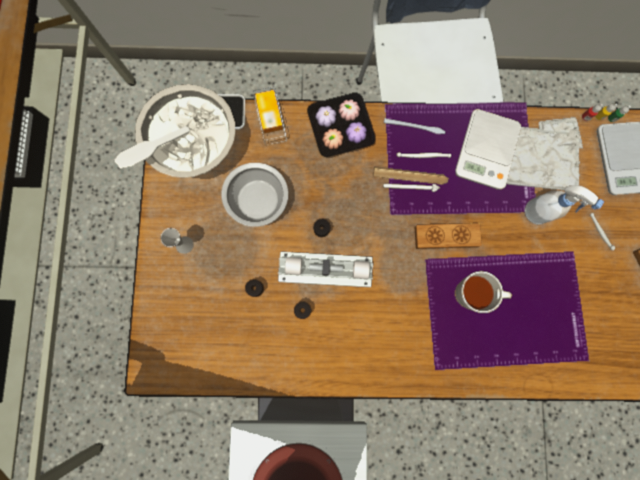

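View pics/scene0.png

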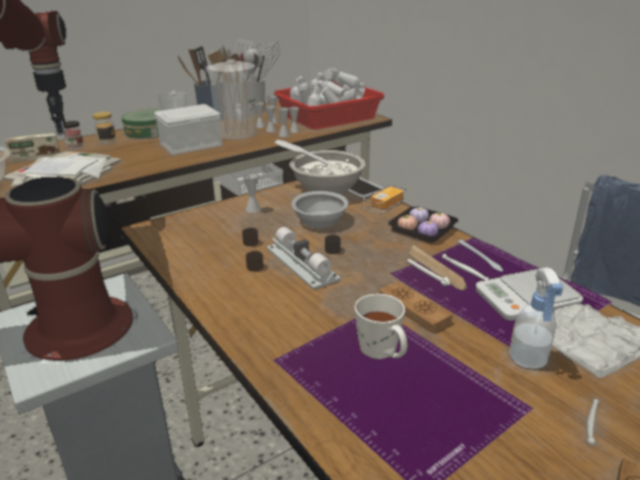

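Run:
```python
from h import *
d=load('top0'); im=d['color']
c=cv2.resize(im[240:300,265:385],None,fx=6,fy=6,interpolation=cv2.INTER_CUBIC)
cv2.imwrite('pics/c0.png',c)
for n,u,v,z in(('bowl',255,193,.056),('jig',172,238,.1),('mould',448,235,.027),('mug',480,291,.095),('gmid',325,267,.063),('slL',292,266,.062),('slR',361,268,.062),('blk1',322,227,.04),('blk2',255,287,.04),('blk3',303,309,.04),('bowlL',222,195,.056),('bowlR',288,195,.056),('bigbowl',235,145,.08)): print(n,px2w(d,u,v,z).round(3))
```

```text
bowl [0.688 0.115 0.056]
jig [0.568 0.29  0.1  ]
mould [ 0.6   -0.359  0.027]
mug [ 0.46  -0.408  0.095]
gmid [ 0.512 -0.057  0.063]
slL [0.513 0.021 0.062]
slR [ 0.511 -0.141  0.062]
blk1 [ 0.611 -0.048  0.04 ]
blk2 [0.464 0.108 0.04 ]
blk3 [ 0.414 -0.007  0.04 ]
bowlL [0.682 0.193 0.056]
bowlR [0.685 0.035 0.056]
bigbowl [0.799 0.163 0.08 ]
```

View pics/c0.png

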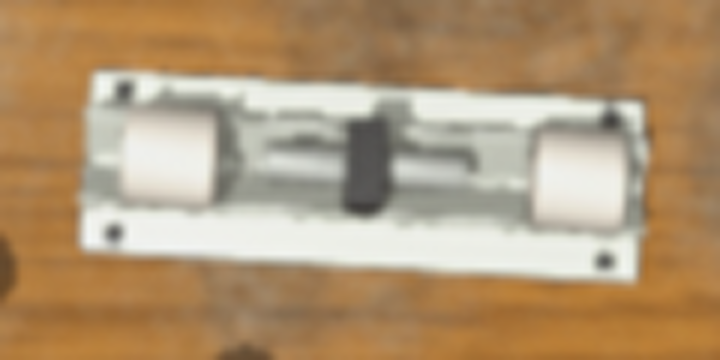

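```bash
cat >> h.py <<'E'
from scipy.linalg import logm, expm
def pose():
    o=ctrl.get_obs(); T=np.eye(4);T[:3,:3]=R.from_rotvec(o['tool_rot']).as_matrix();T[:3,3]=o['tool_pos']; return T
def target(p,yaw):  # tool down, tool y along yaw
    y=np.array([np.cos(yaw),np.sin(yaw),0]); z=np.array([0,0,-1.]); T=np.eye(4)
    T[:3,:3]=np.c_[np.cross(y,z),y,z]; T[:3,3]=p; return T
def plan(T,G,n):
    D=expm(np.real(logm(np.linalg.inv(T)@G))/n)
    print(n,'x',(D[:3,3]/.05).round(3).tolist(),(R.from_matrix(D[:3,:3]).as_rotvec(degrees=True)/8).round(3).tolist())
E
python3 - <<'E'
from h import *
d=load('top0')
L=px2w(d,265+170/6,240+157/6,.041);Rr=px2w(d,265+580/6,240+180/6,.041);M=px2w(d,265+367/6,240+165/6,.06)
print(L,Rr,M, 'yaw',np.arctan2(*(L-Rr)[[1,0]]))
print(imaging.get_image('wrist')['hand_eye'].round(3))
he=imaging.get_image('wrist')['hand_eye']
yaw=np.arctan2(*(L-Rr)[[1,0]])-np.pi/2
print(yaw)
G=target([.5,-.06,.3],yaw); print((G@he)[:3].round(3))
plan(pose(),G,16)
E
```

```text
[0.51465573 0.0186434  0.041     ] [ 0.50825737 -0.14459874  0.041     ] [ 0.51085048 -0.05930571  0.06      ] yaw 1.5316208458196887
[[ 0.001 -0.955 -0.296  0.075]
 [ 1.     0.001  0.001 -0.   ]
 [-0.    -0.296  0.955 -0.145]
 [ 0.     0.     0.     1.   ]]
-0.039175480975207844
[[ 0.999 -0.037 -0.011  0.503]
 [-0.038 -0.954 -0.296  0.015]
 [ 0.     0.296 -0.955  0.445]]
16 x [-0.997, -0.206, -0.087] [-0.001, 0.0, 0.612]
```

Run:
```python
from h import *
plan(pose(),target([.51,-.01,.26],-.039),16)
```

```text
16 x [-0.953, -0.153, -0.037] [-0.001, 0.0, 0.612]
```

Call:
play_rows(series=[[1,[-0.95,-0.15,-0.04],[0,0,0.61]],[1,[-0.95,-0.15,-0.04],[0,0,0.61]],[1,[-0.95,-0.15,-0.04],[0,0,0.61]],[1,[-0.95,-0.15,-0.04],[0,0,0.61]],[1,[-0.95,-0.15,-0.04],[0,0,0.61]],[1,[-0.95,-0.15,-0.04],[0,0,0.61]],[1,[-0.95,-0.15,-0.04],[0,0,0.61]],[1,[-0.95,-0.15,-0.04],[0,0,0.61]]])

```text
t: 1.2
tool_pos: [0.4403, 0.3628, 0.2471]
tool_rot: [-1.405, -2.81, 0.0]
contact_force: [0.6, 0.4, -0.3]
opening: 0.0855
grip_force: 0.0
```

Call:
play_rows(series=[[0.3,[-0.95,-0.15,-0.04],[0,0,0.61]],[0,[-0.95,-0.15,-0.04],[0,0,0.61]],[0,[-0.95,-0.15,-0.04],[0,0,0.61]],[0,[-0.95,-0.15,-0.04],[0,0,0.61]],[0,[-0.95,-0.15,-0.04],[0,0,0.61]],[0,[-0.95,-0.15,-0.04],[0,0,0.61]],[0,[-0.95,-0.15,-0.04],[0,0,0.61]],[0,[-0.95,-0.15,-0.04],[0,0,0.61]]])

```text
t: 2.2
tool_pos: [0.5113, -0.0078, 0.2632]
tool_rot: [-2.263, -2.179, 0.0]
contact_force: [0.2, 0.3, 0.4]
opening: -0.0003
grip_force: 0.0
```

Call:
play_rows(series=[[0,[0,0,0],[0,0,0]],[0,[0,0,0],[0,0,0]]])

```text
t: 2.45
tool_pos: [0.5114, -0.006, 0.2631]
tool_rot: [-2.259, -2.182, -0.0]
contact_force: [-0.4, 0.3, 0.6]
opening: -0.0003
grip_force: 0.0
```

Run:
```python
from h import *
d=shot('wrist','w1'); print(pose().round(4))
```

```text
[[ 3.360e-02  9.994e-01 -2.000e-04  5.115e-01]
 [ 9.994e-01 -3.360e-02  4.000e-04 -5.500e-03]
 [ 4.000e-04 -2.000e-04 -1.000e+00  2.631e-01]
 [ 0.000e+00  0.000e+00  0.000e+00  1.000e+00]]
```

View pics/w1.png

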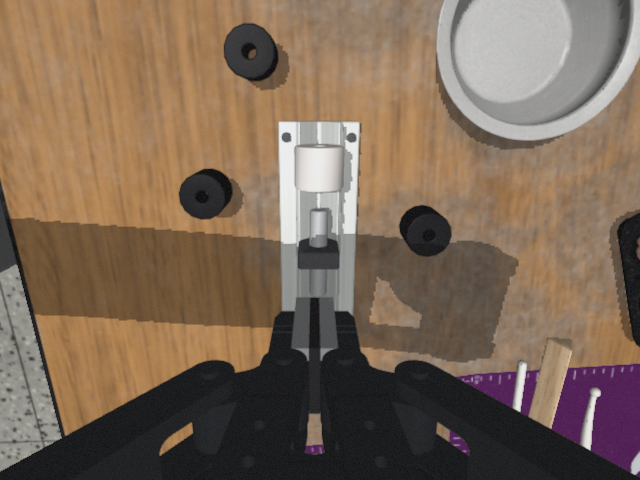

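Run:
```python
from h import *
d=load('w1')
for n,u,v,z in(('slv ctr far',319,146,.062),('slv near top',319,189,.062),('axis slv',319,167,.041),('pin end',318.5,209,.049),('blk top ctr',318.5,243,.063),('blk top near edge',318.5,251,.063),('blk bottomnear',318.5,268,.031),('endL',280,122,.031),('endR',359,122,.031),('bowl top edge',436,50,.056),('bowl bottom edge',535,140,.056)): print(n,px2w(d,u,v,z).round(4))
```

```text
slv ctr far [0.5173 0.0399 0.062 ]
slv near top [0.5162 0.0053 0.062 ]
axis slv [0.5169 0.0205 0.041 ]
pin end [ 0.5153 -0.0145  0.049 ]
blk top ctr [ 0.5144 -0.0407  0.063 ]
blk top near edge [ 0.5142 -0.0479  0.063 ]
blk bottomnear [ 0.5136 -0.0757  0.031 ]
endL [0.4849 0.0584 0.031 ]
endR [0.5523 0.0562 0.031 ]
bowl top edge [0.6084 0.1079 0.056 ]
bowl bottom edge [0.6915 0.0382 0.056 ]
```

Call:
play_rows(series=[[0,[0.8,0.05,0.5],[0,0,0]],[0,[0.8,0.05,1],[0,0,0]],[0,[0,0,1],[0,0,0]],[0,[0,0,1],[0,0,0]],[0,[0,0,0.8],[0,0,0]],[0,[0,0,0.2],[0,0,0]],[0,[0,0,0],[0,0,0]]])

```text
t: 3.38
tool_pos: [0.5193, 0.0733, 0.0398]
tool_rot: [-2.258, -2.184, 0.0]
contact_force: [0.5, 0.3, 1.1]
opening: -0.0002
grip_force: 0.0
```

Call:
play_rows(series=[[0,[0,0,0.1],[0,0,0]],[0,[-0.3,0,0],[0,0,0]],[0,[-0.2,0,0],[0,0,0]],[0,[-0.1,0,0],[0,0,0]],[0,[-0.1,0,0],[0,0,0]],[0,[-0.06,0,0],[0,0,0]],[0,[0,0,0],[0,0,0]]])

```text
t: 4.25
tool_pos: [0.5178, 0.0343, 0.0344]
tool_rot: [2.26, 2.182, -0.0]
contact_force: [-0.3, 0.2, -1.2]
opening: -0.0003
grip_force: 0.0
```

Call:
play_rows(series=[[0,[-0.04,0,0],[0,0,0]],[0,[-0.04,0,0],[0,0,0]],[0,[0,0,0],[0,0,0]]])

```text
t: 4.62
tool_pos: [0.5176, 0.0306, 0.0344]
tool_rot: [-2.26, -2.182, -0.0]
contact_force: [0.5, -0.2, 0.4]
opening: -0.0001
grip_force: 0.5
```

Call:
play_rows(series=[[0,[-0.06,0,0],[0,0,0]],[0,[-0.06,0,0],[0,0,0]],[0,[0,0,0],[0,0,0]]])

```text
t: 5.0
tool_pos: [0.518, 0.0302, 0.0352]
tool_rot: [-2.256, -2.175, -0.015]
contact_force: [-0.2, 23.2, 3.4]
opening: 0.0001
grip_force: 11.5
```

Run:
```python
from h import *
d=shot('wrist','w2'); e=shot('top','t2'); f=shot('scene','s2'); print(pose()[:3,3])
W=cv2.resize(d['color'][150:450,170:470],(400,400)); S=cv2.resize(f['color'][205:305,240:370],None,fx=3,fy=3,interpolation=cv2.INTER_CUBIC)
im=np.zeros((400,790,3),np.uint8); im[:,:400]=W; im[:300,400:790]=S; cv2.imwrite('pics/m2.png',im)
```

```text
[0.5179374  0.03027828 0.03518784]
```

View pics/m2.png

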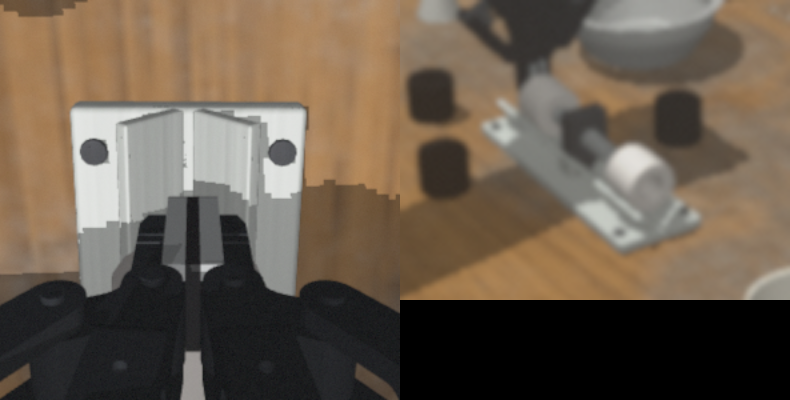

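Call:
play_rows(series=[[0,[0.3,0,0],[0,0,0]],[0,[0.2,0,-0.6],[0,0,0]],[0,[0,0,-1],[0,0,0]],[0,[-1,0,0],[0,0,0]],[0,[-1,0,0],[0,0,0]],[0,[-1,0,0],[0,0,0]],[0,[-1,0,0],[0,0,0]],[0,[-0.8,0,0],[0,0,0]]])

```text
t: 6.15
tool_pos: [0.5097, -0.1925, 0.1146]
tool_rot: [2.26, 2.181, -0.001]
contact_force: [0.9, 0.6, 0.4]
opening: -0.0001
grip_force: 0.0
```

Call:
play_rows(series=[[0,[0,0,0],[0,0,0]],[0,[0,0,0],[0,0,0]]])

```text
t: 6.4
tool_pos: [0.5098, -0.19, 0.1142]
tool_rot: [-2.259, -2.182, 0.0]
contact_force: [-0.3, 1.1, 0.2]
opening: -0.0003
grip_force: 0.0
```

Call:
play_rows(series=[[0,[0,0,0.8],[0,0,0]],[0,[0,0,0.7],[0,0,0]],[0,[0,0,0.1],[0,0,0]],[0,[0.3,0,0],[0,0,0]],[0,[0.2,0,0],[0,0,0]],[0,[0.2,0,0],[0,0,0]],[0,[0.2,0,0],[0,0,0]],[0,[0,0,0],[0,0,0]]])

```text
t: 7.4
tool_pos: [0.5117, -0.1446, 0.0348]
tool_rot: [2.258, 2.184, 0.0]
contact_force: [0.0, 0.2, 1.4]
opening: -0.0002
grip_force: 0.0
```

Call:
play_rows(series=[[0,[0.15,0,0],[0,0,0]],[0,[0.15,0,0],[0,0,0]],[0,[0.1,0,0],[0,0,0]],[0,[0.1,0,0],[0,0,0]],[0,[0,0,0],[0,0,0]]])

```text
t: 8.02
tool_pos: [0.5123, -0.1199, 0.0344]
tool_rot: [-2.259, -2.183, 0.0]
contact_force: [0.2, 0.6, -0.3]
opening: 0.0002
grip_force: 0.0
```

Past the pin-end stop (-0.144), so this sleeve fits; push it home.

Call:
play_rows(series=[[0,[0.08,0,0],[0,0,0]],[0,[0.06,0,0],[0,0,0]],[0,[0.04,0,0],[0,0,0]],[0,[0,0,0],[0,0,0]]])

```text
t: 8.52
tool_pos: [0.5128, -0.1113, 0.0345]
tool_rot: [2.26, 2.183, -0.0]
contact_force: [0.7, 0.1, 0.1]
opening: 0.0002
grip_force: 0.3
```

Call:
play_rows(series=[[0,[0.04,0,0],[0,0,0]],[0,[0.04,0,0],[0,0,0]],[0,[0,0,0],[0,0,0]]])

```text
t: 8.9
tool_pos: [0.5129, -0.1112, 0.0349]
tool_rot: [2.254, 2.179, -0.009]
contact_force: [-2.2, -14.5, -1.6]
opening: -0.0002
grip_force: 7.5
```

Call:
play_rows(series=[[0,[-0.3,0,0],[0,0,0]],[0,[-0.2,0,-0.6],[0,0,0]],[0,[0,0,-1],[0,0,0]],[0.4,[0.2,0.04,-1],[0,0,0]],[0.82,[0.2,0.04,-1],[0,0,0]],[0.82,[0,0,-0.4],[0,0,0]],[0.82,[0,0,0],[0,0,0]]])

```text
t: 9.78
tool_pos: [0.5174, -0.1129, 0.2356]
tool_rot: [2.258, 2.181, 0.002]
contact_force: [-0.5, -0.4, -0.5]
opening: 0.0695
grip_force: 0.0
```

Run:
```python
from h import *
d=shot('wrist','w3'); print(pose().round(4))
```

```text
[[ 3.500e-02  9.994e-01 -1.200e-03  5.164e-01]
 [ 9.994e-01 -3.500e-02  6.000e-04 -1.126e-01]
 [ 6.000e-04 -1.200e-03 -1.000e+00  2.334e-01]
 [ 0.000e+00  0.000e+00  0.000e+00  1.000e+00]]
```

View pics/w3.png

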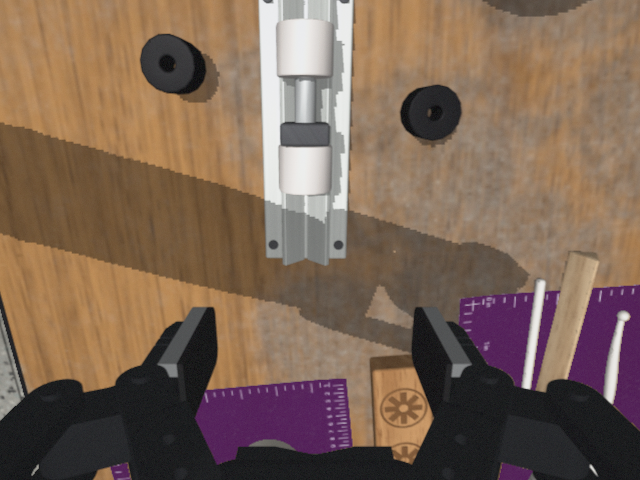

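Run:
```python
from h import *
d=load('w3')
for n,u,v,z in(('misfit axis',304.5,48,.041),('far rim',304.5,20,.062),('near rim',304,76,.062),('fit axis',305,168,.041),('blk',305,128,.063)): print(n,px2w(d,u,v,z).round(4))
plan(pose(),target([.5155,.0015,.1],-.036),4)
```

```text
misfit axis [0.5152 0.0039 0.041 ]
far rim [0.5162 0.0187 0.062 ]
near rim [ 0.5144 -0.0166  0.062 ]
fit axis [ 0.512  -0.0834  0.041 ]
blk [ 0.5137 -0.0517  0.063 ]
4 x [0.57, -0.024, 0.667] [-0.002, -0.001, 0.002]
```

Call:
play_rows(series=[[0.82,[0.57,-0.02,0.4],[0,0,0]],[0.82,[0.57,-0.02,0.6],[0,0,0]],[0.82,[0.57,-0.02,0.7],[0,0,0]],[0.82,[0.57,-0.02,0.8],[0,0,0]],[0.82,[0,0,0.5],[0,0,0]],[0.82,[0,0,0],[0,0,0]]])

```text
t: 10.58
tool_pos: [0.5125, 0.0022, 0.0791]
tool_rot: [-2.253, -2.177, 0.01]
contact_force: [-0.7, 0.0, -0.6]
opening: 0.0703
grip_force: 0.0
```

Call:
play_rows(series=[[0.82,[0,0.06,0.5],[0,0,0]],[0.82,[0,0,0.3],[0,0,0]],[0.82,[0,0,0.12],[0,0,0]],[0.82,[0,0,0],[0,0,0]]])

```text
t: 11.08
tool_pos: [0.5196, 0.0013, 0.0385]
tool_rot: [-2.26, -2.182, 0.0]
contact_force: [-0.1, 0.0, -0.3]
opening: 0.0705
grip_force: 0.0
```

Call:
play_rows(series=[[0.82,[0,-0.08,0.12],[0,0,0]],[0.82,[0,0,0],[0,0,0]],[0.82,[0,0,0],[0,0,0]]])

```text
t: 11.45
tool_pos: [0.5159, 0.0016, 0.0329]
tool_rot: [2.259, 2.182, 0.001]
contact_force: [0.3, -0.1, 0.2]
opening: 0.0703
grip_force: 0.0
```

Call:
play_rows(series=[[0.45,[0,0,0],[0,0,0]],[0.4,[0,0,0],[0,0,0]],[0.4,[0,0,0],[0,0,0]],[0.4,[0,0,0],[0,0,0]]], force=35)

```text
t: 11.95
tool_pos: [0.515, 0.0016, 0.0331]
tool_rot: [-2.258, -2.182, 0.003]
contact_force: [-5.2, 0.4, 6.0]
opening: 0.0403
grip_force: 35.0
```

Call:
play_rows(series=[[0.65,[0,0,0],[0,0,0]],[0.65,[0,0,0],[0,0,0]],[0.65,[0,0,0.1],[0,0,0]],[0.65,[0,0,0],[0,0,0]],[0.4,[0,0,0],[0,0,0]],[0.4,[0,0,0],[0,0,0]],[0.4,[0,0,0],[0,0,0]],[0.4,[0,0,0],[0,0,0]]])

```text
t: 12.95
tool_pos: [0.5149, 0.0016, 0.0275]
tool_rot: [-2.258, -2.181, 0.003]
contact_force: [-5.6, 0.3, 3.9]
opening: 0.0404
grip_force: 35.2
```

Call:
play_rows(series=[[0.4,[0,0,-0.2],[0,0,0]],[0.4,[0,0,-0.4],[0,0,0]],[0.4,[0,0,-0.8],[0,0,0]],[0.4,[0,0,-1],[0,0,0]],[0.4,[0,0,0],[0,0,0]],[0.4,[0,0,0],[0,0,0]]])

```text
t: 13.7
tool_pos: [0.5158, 0.0016, 0.1476]
tool_rot: [2.259, 2.182, 0.001]
contact_force: [-0.6, 0.0, -2.3]
opening: 0.0411
grip_force: 35.8
```

Run:
```python
from h import *
d=shot('wrist','w4'); print(pose().round(4)); plan(pose(),target([.688,.117,.15],-.036),8)
```

```text
[[ 3.470e-02  9.994e-01 -1.400e-03  5.151e-01]
 [ 9.994e-01 -3.470e-02  3.000e-04  1.700e-03]
 [ 2.000e-04 -1.400e-03 -1.000e+00  1.464e-01]
 [ 0.000e+00  0.000e+00  0.000e+00  1.000e+00]]
8 x [0.303, 0.422, -0.009] [-0.001, -0.0, 0.001]
```

View pics/w4.png

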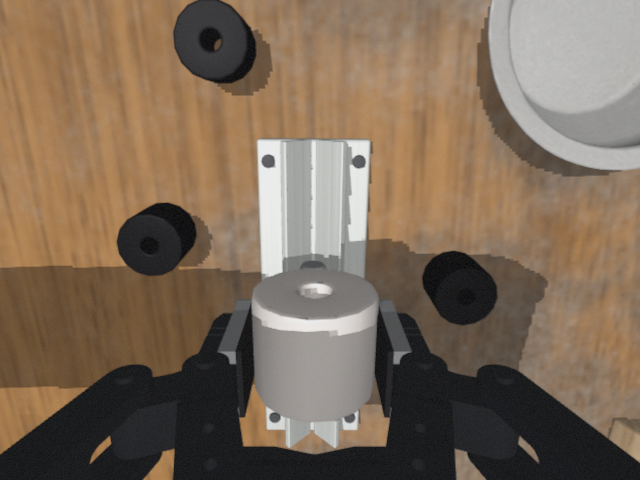

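Call:
play_rows(series=[[0.4,[0.3,0.42,0],[0,0,0]],[0.4,[0.3,0.42,0],[0,0,0]],[0.4,[0.3,0.42,0],[0,0,0]],[0.4,[0.3,0.42,0],[0,0,0]],[0.4,[0.3,0.42,0],[0,0,0]],[0.4,[0.3,0.42,0],[0,0,0]],[0.4,[0.3,0.42,0],[0,0,0]],[0.4,[0.3,0.42,0],[0,0,0]]])

```text
t: 14.75
tool_pos: [0.6872, 0.1161, 0.1445]
tool_rot: [-2.258, -2.181, 0.005]
contact_force: [-0.1, -0.6, 0.1]
opening: 0.041
grip_force: 35.8
```

Call:
play_rows(series=[[0.4,[0,0,0],[0,0,0]],[0.4,[0,0,0],[0,0,0]]])

```text
t: 15.0
tool_pos: [0.6866, 0.1154, 0.1456]
tool_rot: [-2.258, -2.181, 0.004]
contact_force: [-0.1, 0.2, -0.6]
opening: 0.041
grip_force: 35.8
```

Run:
```python
from h import *
d=shot('wrist','w5'); print(pose().round(4))
```

```text
[[ 3.500e-02  9.994e-01 -2.500e-03  6.866e-01]
 [ 9.994e-01 -3.500e-02 -4.000e-04  1.152e-01]
 [-5.000e-04 -2.500e-03 -1.000e+00  1.461e-01]
 [ 0.000e+00  0.000e+00  0.000e+00  1.000e+00]]
```

View pics/w5.png

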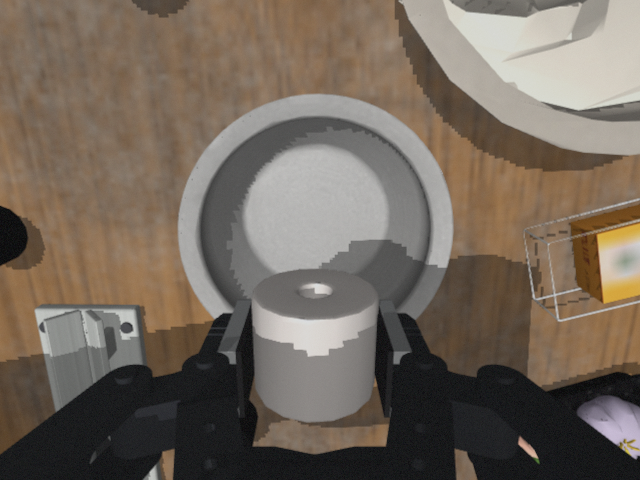

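Run:
```python
from h import *
d=load('w5')
for u,v in((316,94),(180,225),(452,225)): print(px2w(d,u,v,.056).round(4))
```

```text
[0.6904 0.1972 0.056 ]
[0.6106 0.1292 0.056 ]
[0.7654 0.124  0.056 ]
```

Call:
play_rows(series=[[0.4,[0.08,0.03,0.5],[0,0,0]],[0.4,[0,0,0.8],[0,0,0]],[0.4,[0,0,0.6],[0,0,0]],[0.4,[0,0,0.3],[0,0,0]],[0.4,[0,0,0.15],[0,0,0]],[0.4,[0,0,0],[0,0,0]],[0.4,[0,0,0],[0,0,0]]])

```text
t: 15.92
tool_pos: [0.6906, 0.1197, 0.0318]
tool_rot: [2.258, 2.181, 0.003]
contact_force: [-0.5, -0.0, -1.9]
opening: 0.0404
grip_force: 35.8
```

Call:
play_rows(series=[[0.4,[0,0,0.12],[0,0,0]],[0.4,[0,0,0.04],[0,0,0]],[0.4,[0,0,0.04],[0,0,0]],[0.4,[0,0,0],[0,0,0]]])

```text
t: 16.42
tool_pos: [0.6892, 0.1196, 0.0197]
tool_rot: [-2.259, -2.182, 0.001]
contact_force: [0.4, -0.0, -1.2]
opening: 0.0408
grip_force: 35.8
```

Call:
play_rows(series=[[0.4,[0,0,0.06],[0,0,0]],[0.4,[0,0,0.04],[0,0,0]],[0.4,[0,0,0],[0,0,0]]])

```text
t: 16.8
tool_pos: [0.6892, 0.1196, 0.0146]
tool_rot: [-2.259, -2.182, 0.001]
contact_force: [0.0, 0.3, -0.4]
opening: 0.041
grip_force: 35.8
```

Call:
play_rows(series=[[0.5,[0,0,0],[0,0,0]],[0.55,[0,0,0],[0,0,0]],[0.6,[0,0,0],[0,0,0]],[0.62,[0,0,0],[0,0,0]],[0.62,[0,0,-0.3],[0,0,0]],[0.62,[0,0,-0.6],[0,0,0]],[0.62,[0,0,-1],[0,0,0]],[0.62,[0,0,-1],[0,0,0]]])

```text
t: 17.8
tool_pos: [0.6894, 0.1197, 0.1626]
tool_rot: [2.259, 2.182, 0.001]
contact_force: [0.9, -0.4, -0.6]
opening: 0.0531
grip_force: 0.0
```

Call:
play_rows(series=[[0.62,[-1,0,-0.8],[0,0,0]],[0.62,[-1,0,-0.6],[0,0,0]],[0.62,[-1,-0.5,0],[0,0,0]],[0.62,[-1,-1,0],[0,0,0]],[0.62,[-0.6,-1,0],[0,0,0]],[0.62,[0,-0.6,0],[0,0,0]],[0.62,[0,0,0],[0,0,0]],[0.62,[0,0,0],[0,0,0]]])

```text
t: 18.8
tool_pos: [0.5333, -0.098, 0.2302]
tool_rot: [2.258, 2.181, 0.002]
contact_force: [-0.2, 0.6, -0.4]
opening: 0.0531
grip_force: 0.0
```

Run:
```python
from h import *
d=shot('wrist','w6'); e=shot('top','t6'); f=shot('scene','s6'); print(pose().round(3))
W=cv2.resize(d['color'],(560,420)); S=cv2.resize(f['color'][170:300,230:370],(240,223))
T=cv2.resize(e['color'][150:300,190:390],(240,180))
im=np.zeros((420,800,3),np.uint8); im[:,:560]=W; im[:223,560:]=S; im[230:410,560:]=T; cv2.imwrite('pics/m6.png',im)
```

```text
[[ 0.034  0.999  0.     0.533]
 [ 0.999 -0.034 -0.    -0.098]
 [-0.     0.    -1.     0.229]
 [ 0.     0.     0.     1.   ]]
```

View pics/m6.png

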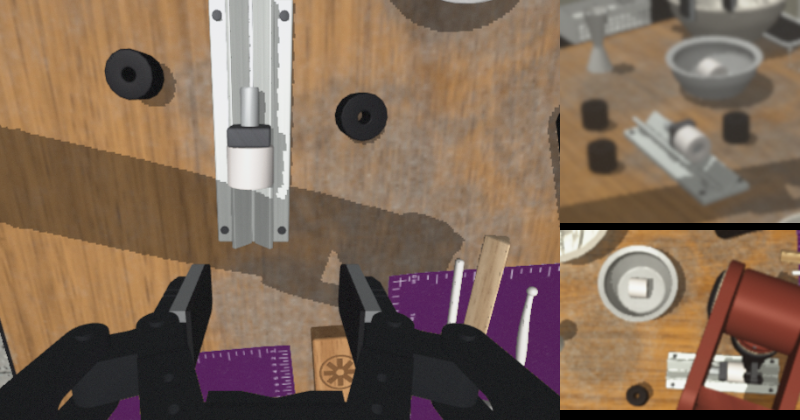

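The composite shows the fitting sleeve home against the block (wrist view, 250,168). The misfit lies in the middle of the bowl (scene 712,68; top 640,288), and the gripper is clear of everything, so I'm handing in.

```bash
python3 -c "
from h import *
print(ctrl.finish_job())"
```

```text
the job is handed in; nothing more can be done
None
```

I pushed both sleeves in as far as they go, then left the fitting one home on its pin and put the misfit in the steel bowl. The job is handed in at about 19 s; no verdict came back, and I did not separately re-check the bystanders' positions.

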